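# Take the hub cap off the full label roll

## Task

The spine-label winder on the library desk has finished: unscrew the blue hub cap from the spindle that carries the full roll of labels. Its thread may be left-handed or right-handed and nothing shows which, so feel both ways for the one that gives. Finish still holding that cap in the gripper, level and at least 10 cm clear above its spindle so the roll can be slid off beneath it, and leave the roll, the other spindle's cap and core and the things on the desk where they are.

Things in the scene. Friction and masses are not known exactly. Their poses are not given: they have to be found in the camera images.
- winder: Grey label winder, fixed to the desk: housing 170 mm deep (x), 340 mm wide (y), flat top 62 mm above the desk. Origin on the desk under its centre, x to its back, z up. Two upright locked spindles (they do not turn) stand 80 mm either side of the origin along y. Two guide rollers 113 mm high stand 68 mm in front of the origin, 26 mm either side of its middle.
- winder_left (a point): Top end of the winder's +y spindle, on its axis, 141 mm above the desk, hidden inside the cap while that is on. Turntable 124 mm across below.
- winder_right (a point): The same point of the -y spindle.
- roll_full: The full roll of white labels, 120 mm across, 50 mm high, 0.45 kg, loose round its spindle (the left or the right one), kept on by cap_full. Origin at the centre of its underside, 66 mm above the desk; its upper face is 116 mm above the desk.
- cap_full: Blue hub cap on the full roll, 0.09 kg: a flange 60 mm across, 6 mm thick, and on it a round knurled grip 47 mm across from 7 to 34 mm above the flange's underside, closed by a silver disc. Origin at the centre of its underside, 116 mm above the desk when screwed down; z up on the screw axis. Grip it at any yaw. Its hidden coarse thread is right-handed or left-handed, changing from time to time.
- cap_full_grip (a point): Centre of that cap's grip, 20 mm above its underside. Turned the wrong way the cap comes up solid within about 10 degrees; the right way it turns easily, rises 5 mm per 60 degrees and is free to lift after about 165 degrees (turning further, to 200, does no harm). It stays put if let go and gripped again between turns. About 1 mm vertical play; it cannot be pulled off without unscrewing.
- roll_core: The empty cardboard core on the other spindle, 46 mm across, 50 mm high, under cap_core. Origin at the centre of its underside. To be left alone.
- cap_core: The other blue hub cap, the same as cap_full, on the spindle with the empty core. To be left alone.
- book: Bystander: green hardback book lying flat, 210 x 140 x 24 mm, origin at the centre of its underside.
- stamp: Bystander: wooden hand stamp, foot 60 x 30 mm, 78 mm high, origin at the centre of its underside.
- spare_core: Bystander: spare cardboard core standing upright, 46 mm across, 50 mm high, origin at the centre of its underside.
Mind the look-alikes: they are no part of the job. What is shaped like the cap_full but purple is not meant.

How it is judged:
By the outcome, as a careful person would: the job done as asked, in the order asked, and still so for the second after the job is handed in, while the arm keeps its last pose, push and grip.
It also fails if it takes over 54 s, if anything falls off the work surface, if the arm or the gripper's body presses on something with over 40 N, if the wrist force passes 120 N, or if a joint passes its speed limit or range.

## Robot

A 7-joint arm with a two-finger parallel gripper is mounted at the origin on the work surface. World frame = base frame: x ahead of the robot, y to its left, z up, the work surface at z = 0. Lengths are in m, angles in rad, forces in N, time in s.
With the tool pointing down it reaches from about 0.425 to 0.95 m from the base axis. Payload 4.7 kg.
Tool frame: the origin (TCP) lies midway between the tips of the shut fingers; the grasp point (between the pads) lies hold_point_z behind it (hold_point_z is the distance from the TCP to the grasp point, in m); z points along the fingers, x is the direction in which the jaws open and shut, and the axes are right-handed (so a half turn about z gives the same grasp; the last joint's range is limited). The gripper opens to 85 mm and grips with 20 to 120 N. Pads are 22 mm wide; open, the fingers measure 114 mm over their backs; the gripper's body (76 mm by 85 mm) begins 54 mm behind the grasp point. The pads swing forward as they close: fully open they stand 13 mm farther back than shut.
Start: joints at [1.241, 0.469, -0.049, 1.532, 0.024, 1.141, -0.082], TCP at [0.2, -0.645, 0.201] pointing down, gripper open.
Joint ranges: [-2.59, 2.59], [-0.33, 1.99], [-1.39, 1.29], [0.1, 2.45], [-1.04, 4.18], [0.21, 1.99], [-2.66, 2.66]. Speed limits (rad/s): [2.57, 2.57, 3.14, 3.14, 3.14, 3.14, 3.14].

## Interface

Orientations are given as a unit quaternion [x, y, z, w].
In Python, from cell import observe, grab_frame, calibration, finish_job, hold_point_z gives the robot as it stands.
- The arm moves only by the tool arm_command, never from a script. Its argument "steps" is a list that holds one entry, the list of rows, each a list of 6 numbers: the shift along the tool's x, y, z in units of 30 mm (1.0 is 30 mm), then the turn, a rotation vector about the tool's x, y, z in units of 6 degrees (1.0 is 6 degrees). In form: [[[dx, dy, dz, rx, ry, rz], ...]]. A call has 1 to 20 rows; each row shifts and turns the commanded pose from where the row before left it, along the tool's axes as they then stand; what a row does not reach is not made up. A row lasts 1/12 s, in which the tool goes at most 41.7 mm and 7.16 degrees, less where a joint would pass 70% of its speed; a pose out of reach is approached as far as the arm can. A call is refused whole if a number of a shift passes 1 or a number of a turn 1, either way. A call with a gripper value outside its range is refused whole. "claw" is the closure, from -1 (fully open) to 1 (shut), set as the call begins (left out, the last holds). The fingers move at their own pace and stop on an object; "newtons" is the grip in N (left out, the last holds). Time passes only in rows, so rows that do not move let the fingers close. It gives the time, the measured TCP pose, the force and the opening at its end, in the units of the state.
- observe(): the state, without advancing time (a new reading comes with each control period).
- grab_frame(name): name is "scene" or "top" or "wrist"; returns the picture (400x640x3 uint8, red, green, blue); there is no depth.
- calibration(name): a dict with "fx", "fy", "cx", "cy" (pixels), "T" (4x4, takes a point from camera to world coordinates); the wrist camera has in their place "hand_eye" (4x4, takes a point from camera to tool coordinates, whose origin is the TCP and whose axes are the tool frame's). Camera axes: x right, y down, z forward; pixel columns grow to the right and rows downward; lengths in m; the calibration is good to about 2 mm. A picture is of the moment at which its call begins: read the wrist's pose just before it. calibration takes no time and is no camera call.
- finish_job(): hands the job in, once; it reports no verdict.
The state is a dict: "time": time; "joints": joint angles; "joint_velocities": joint speeds; "effort": joint torques, N m; "tcp_pos": TCP position; "eef_rot": TCP orientation; "contact_force": force on the tool from outside, world axes, zero at the start; "ft_torque": the same for the moment, N m; "gripper_width": finger opening in m.
Only numpy, scipy, OpenCV 4.12 (cv2) and the standard library are available. Lean on these libraries where they do the work, as an engineer would, in place of code of your own. Each camera call takes 0.05 s, during which the arm holds its last target.

## Working session

There is one attempt and no reset: what is moved stays moved. The work goes in short steps, Python scripts to look and compute and a tool call to move; the robot and the scene stay as the last step left them, time stands still between calls to the robot, and variables do not carry over. Pictures are saved under pics/ and viewed, and the job is handed in when it is done.

Besides the shell and the picture viewer there is one more tool, called after "Request:" as name(argument=value, ...), one argument or row to a line, values as JSON. arm_command: Moves the arm, as the interface text tells. Its arguments: {"type":"object","properties":{"steps":{"type":"array","items":{"type":"array","items":{"type":"array","items":{"type":"number"}}}},"claw":{"type":"number"},"newtons":{"type":"number"}},"required":["steps"]}

```bash
mkdir -p pics; ls; python3 - <<'E'
from cell import *
import cv2
print(observe()); print(hold_point_z if not callable(hold_point_z) else hold_point_z())
for n in ("scene","top","wrist"):
    c=calibration(n); print(n,{k:(v.tolist() if hasattr(v,'tolist') else v) for k,v in c.items()})
for n in ("scene","top"):
    cv2.imwrite(f"pics/{n}0.png",grab_frame(n)[:,:,::-1])
E
```

```text
pics
{'time': 0.0, 'joints': array([ 1.24108428,  0.46944648, -0.04858999,  1.53368907,  0.02407077,
        1.14098621, -0.08230489]), 'joint_velocities': array([-0.00162426,  0.00127648, -0.0020183 ,  0.00011375,  0.00149781,
        0.00055577,  0.00043687]), 'effort': array([-5.99203868e-04, -5.10303819e+01, -4.68405092e-02, -2.37711900e+01,
        1.07189332e-02,  7.59188173e-03,  2.23921472e-05]), 'tcp_pos': array([ 0.19982444, -0.64407522,  0.19966011]), 'eef_rot': array([ 8.05078947e-01, -5.93166876e-01, -7.96487153e-04, -5.57869084e-04]), 'contact_force': array([-0.22711572,  0.07336522, -0.57660762]), 'ft_torque': array([ 0.00051564,  0.01166311, -0.01364488]), 'gripper_width': 0.08551461963608532}
0.0187
scene {'fx': 408.59707825849165, 'fy': 408.59707825849165, 'cx': 312.570634800383, 'cy': 203.7591852623698, 'T': [[-0.20899810316592263, 0.535965558569016, -0.817961315039317, 1.5586992935327604], [0.9778089091784246, 0.12691376599838317, -0.16668123209110003, 0.23477028854770188], [0.014475151271951415, -0.834645922549143, -0.5505966345408804, 0.75151662928788], [0.0, 0.0, 0.0, 1.0]]}
top {'fx': 414.7446529960349, 'fy': 414.7446529960349, 'cx': 324.48232769691896, 'cy': 199.40300316928403, 'T': [[0.006131605719302572, -0.9950646543595628, 0.09903906832955822, 0.46468476122932834], [-0.9999542893596568, -0.006827911060055861, -0.006693192196513421, 0.04166099454659763], [0.00733638892961076, -0.09899350117477333, -0.9950610353755359, 1.258803485408806], [0.0, 0.0, 0.0, 1.0]]}
wrist {'fx': 359.3497869675964, 'fy': 359.3497869675964, 'cx': 321.4955921241782, 'cy': 200.17684015302618, 'hand_eye': [[0.9999999133559587, 0.00035048340279607857, -0.0002246095647660438, -0.0005868266815198808], [-0.0002781764915892947, 0.9640297181055338, 0.2657943288093295, -0.0674339698567549], [0.0003096867962101082, -0.26579424329873436, 0.9640297320743478, -0.17328593816961244], [0.0, 0.0, 0.0, 1.0]]}
```

View pics/scene0.png

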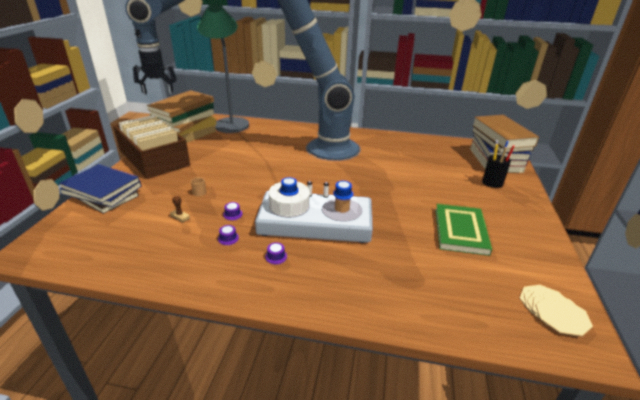

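View pics/top0.png

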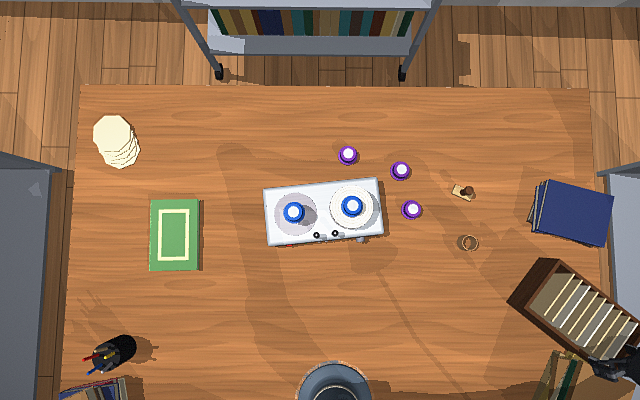

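Two blue caps are on the winder. In the top view, the one at (352,206) sits on the wide white roll and the one at (293,212) on the thin core over the bare turntable. Three purple look-alikes at (348,155), (400,170) and (412,209) stand on the desk. The cap on the white roll fits the description, so I'll check it in an enlarged crop.

```bash
cat > h.py <<'E'
import numpy as np, cv2
from cell import *
def ray(cam,u,v,z):
    c=calibration(cam);T=c["T"]
    d=T[:3,:3]@np.array([(u-c["cx"])/c["fx"],(v-c["cy"])/c["fy"],1]);o=T[:3,3]
    return o+d*(z-o[2])/d[2]
def proj(cam,p):
    c=calibration(cam);T=c["T"];q=np.linalg.inv(T)@np.r_[p,1]
    return c["fx"]*q[0]/q[2]+c["cx"],c["fy"]*q[1]/q[2]+c["cy"]
E
python3 - <<'E'
from h import *
im=cv2.imread("pics/top0.png")
cv2.imwrite("pics/top0c.png",cv2.resize(im[165:255,255:395],None,fx=5.5,fy=5.5,interpolation=cv2.INTER_CUBIC))
s=cv2.imread("pics/scene0.png")
cv2.imwrite("pics/scene0c.png",cv2.resize(s[165:250,245:385],None,fx=5.5,fy=5.5,interpolation=cv2.INTER_CUBIC))
hsv=cv2.cvtColor(im,cv2.COLOR_BGR2HSV)
m=cv2.inRange(hsv,(100,120,60),(122,255,255)); m[:,:255]=0;m[:,395:]=0;m[:165]=0;m[255:]=0
n,l,st,ce=cv2.connectedComponentsWithStats(m)
for i in range(1,n):
    if st[i,4]>20: print(st[i],ce[i])
E
```

```text
[341 196  22  21 248] [351.24193548 206.14112903]
[283 202  22  21 252] [294.05555556 212.49206349]
```

View pics/top0c.png

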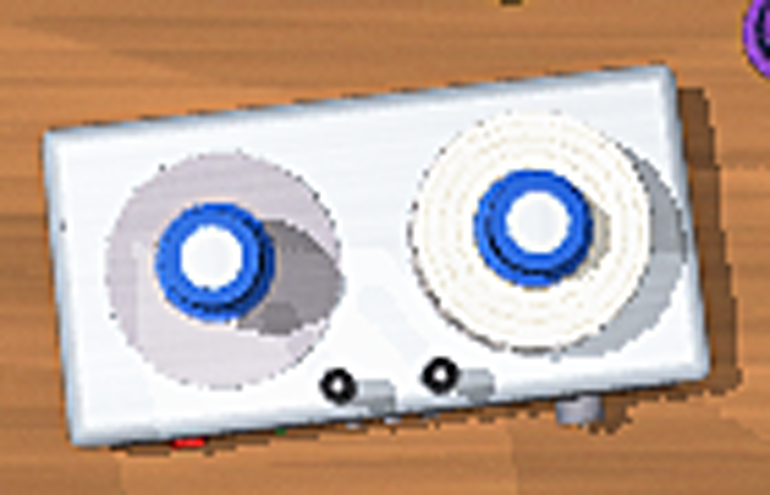

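View pics/scene0c.png

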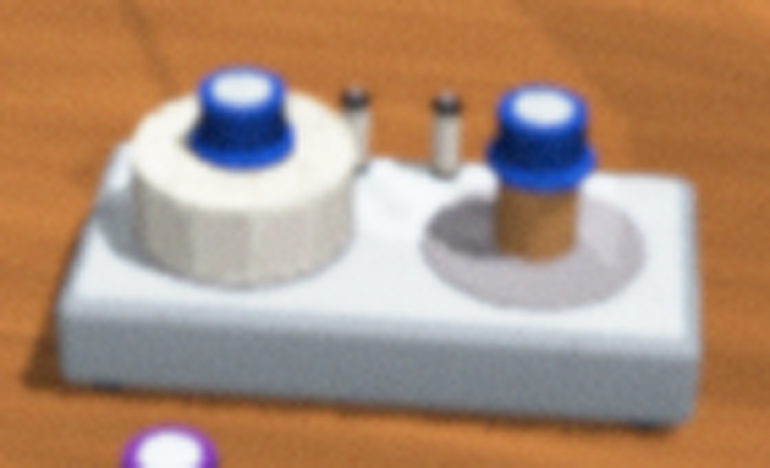

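Confirmed: the cap on the white roll is in the crop at about (536,226), which is full-frame (352.5,206). The core cap is the left one. Next I'll work out its position from both cameras.

```bash
python3 - <<'E'
from h import *
f=lambda u,v,o:((u+.5)/5.5-.5+o[0],(v+.5)/5.5-.5+o[1])
to=(255,165);so=(245,165)
print("top disc",ray("top",*f(538,223,to),.150), "flange",ray("top",*f(534,229,to),.120),"roll",ray("top",*f(530,232,to),.116))
print("scene disc",ray("scene",*f(242,89,so),.150))
a=ray("top",*f(212,257,to),.150);b=ray("top",*f(538,223,to),.150);print("core",a,ray("scene",*f(543,106,so),.150),np.linalg.norm(a-b), np.arctan2(*(a-b)[[1,0]]))
# roller
for p in((338,385),(441,375)):print("roller",ray("top",*f(*p,to),.113))
o=observe();print(o["time"])
E
```

```text
top disc [ 0.56009294 -0.04085818  0.15      ] flange [ 0.55964318 -0.04108367  0.12      ] roll [ 0.55844968 -0.03936149  0.116     ]
scene disc [ 0.56209934 -0.04090263  0.15      ]
core [0.54240797 0.11793793 0.15      ] [0.5423705  0.11741497 0.15      ] 0.1597778608994414 1.6817083070613277
roller [0.48122858 0.05658155 0.113     ]
roller [0.48654161 0.0050389  0.113     ]
0.1
```

Request:
arm_command(
  steps=[
    [[0,0,-1,0,0,0],[0,0,-1,0,0,0],[0,0,-0.5,0,0,0],[-0.78,-0.87,0,0,0,0],[-0.78,-0.87,0,0,0,0],[-0.78,-0.87,0,0,0,0],[-0.78,-0.87,0,0,0,0],[-0.78,-0.87,0,0,0,0],[-0.78,-0.87,0,0,0,0],[-0.78,-0.87,0,0,0,0],[-0.78,-0.87,0,0,0,0],[-0.78,-0.87,0,0,0,0],[-0.78,-0.87,0,0,0,0],[-0.78,-0.87,0,0,0,0],[-0.78,-0.87,0,0,0,0],[-0.78,-0.87,0,0,0,0],[-0.78,-0.87,0,0,0,0],[-0.78,-0.87,0,0,0,0],[-0.78,-0.87,0,0,0,0],[-0.78,-0.87,0,0,0,0]],
  ],
  claw=-1,
  newtons=60,
)

```text
time: 1.77
tcp_pos: [0.5062, -0.1317, 0.2755]
eef_rot: [0.805, -0.593, -0.0, 0.0]
contact_force: [0.2, -0.1, 0.1]
gripper_width: 0.0857
```

Request:
arm_command(
  steps=[
    [[-0.78,-0.87,0,0,0,0],[-0.78,-0.87,0,0,0,0],[-0.78,-0.87,0,0,0,0],[0,0,0,0,0,-1],[0,0,0,0,0,-1],[0,0,0,0,0,-1],[0,0,0,0,0,-1],[0,0,0,0,0,-1],[0,0,0,0,0,-1],[0,0,0,0,0,-1],[0,0,0,0,0,-1],[0,0,0,0,0,-1],[0,0,0,0,0,-1],[0,0,0,0,0,-1],[0,0,0,0,0,-0.5],[0,0,0,0,0,0],[0,0,0,0,0,0]],
  ],
)

```text
time: 3.18
tcp_pos: [0.5597, -0.0432, 0.2753]
eef_rot: [0.999, -0.034, -0.0, -0.0]
contact_force: [0.2, 0.3, -0.4]
gripper_width: 0.0855
```

```bash
cat >> h.py <<'E'
from scipy.spatial.transform import Rotation as R
def st():
    o=observe(); r=R.from_quat(o["eef_rot"])
    print("t",round(o["time"],2),"tcp",o["tcp_pos"].round(4),"xax",r.as_matrix()[:,0].round(3),"zax",r.as_matrix()[:,2].round(4),"q",o["joints"].round(2),"F",o["contact_force"].round(1),"M",o["ft_torque"].round(2),"w",round(o["gripper_width"],4))
    return o,r.as_matrix()
def go(p):
    o,M=st(); print("units",(M.T@(np.array(p)-o["tcp_pos"])/.03).round(2))
def wray(o,M,u,v,z):
    c=calibration("wrist");H=c["hand_eye"]
    d=M@H[:3,:3]@np.array([(u-c["cx"])/c["fx"],(v-c["cy"])/c["fy"],1]);p=o["tcp_pos"]+M@H[:3,3]
    return p+d*(z-p[2])/d[2]
E
python3 - <<'E'
from h import *
go([.5605,-.041,.118])
cv2.imwrite("pics/w1.png",grab_frame("wrist")[:,:,::-1])
E
```

```text
t 3.18 tcp [ 0.5597 -0.0432  0.2753] xax [ 0.998 -0.067 -0.001] zax [-7.e-04  0.e+00 -1.e+00] q [ 0.53  0.29 -0.66  1.68  0.19  1.24 -0.24] F [ 0.2  0.3 -0.4] M [0.03 0.03 0.  ] w 0.0855
units [ 0.03 -0.08  5.24]
```

View pics/w1.png

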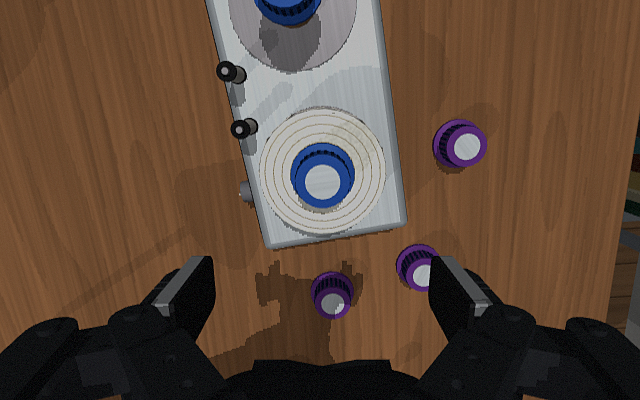

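The wrist view shows the cap's silver disc at (322,182), on the white roll and between the jaws. The purple look-alikes are on the desk at (460,145), (418,268) and (333,295).

```bash
python3 - <<'E'
from h import *
o,M=st()
print(wray(o,M,322.5,182,.150),wray(o,M,322.5,174,.119),wray(o,M,322.5,170.5,.116))
im=cv2.imread("pics/w1.png");cv2.imwrite("pics/w1c.png",cv2.resize(im[100:245,240:400],None,fx=4,fy=4,interpolation=cv2.INTER_CUBIC))
E
```

```text
t 3.23 tcp [ 0.5597 -0.0432  0.2754] xax [ 0.998 -0.067 -0.   ] zax [-5.e-04 -1.e-04 -1.e+00] q [ 0.53  0.29 -0.66  1.68  0.19  1.24 -0.24] F [ 0.1 -0.1  0.8] M [ 0.04 -0.02  0.02] w 0.0853
[ 0.56057941 -0.04159219  0.15      ] [ 0.56068575 -0.04083267  0.119     ] [ 0.56087286 -0.03809279  0.116     ]
```

View pics/w1c.png

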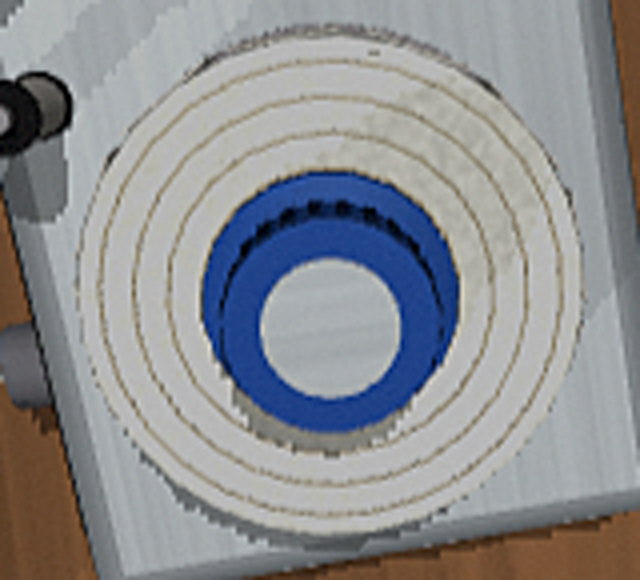

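The three measurements agree on (0.5605, -0.041). I'll descend to TCP z ≈ 0.121 and close.

Request:
arm_command(
  steps=[
    [[0.03,-0.07,1,0,0,0],[0,0,1,0,0,0],[0,0,1,0,0,0],[0,0,1,0,0,0],[0,0,0.7,0,0,0],[0,0,0.3,0,0,0],[0,0,0.15,0,0,0],[0,0,0,0,0,0],[0,0,0,0,0,0]],
  ],
)

```text
time: 3.98
tcp_pos: [0.562, -0.0408, 0.1224]
eef_rot: [0.999, -0.033, 0.001, 0.0]
contact_force: [-0.2, -0.0, 0.7]
gripper_width: 0.0856
```

Request:
arm_command(
  steps=[
    [[0,0,0,0,0,0],[0,0,0,0,0,0],[0,0,0,0,0,0],[0,0,0,0,0,0],[0,0,0,0,0,0],[0,0,0,0,0,0],[0,0,0,0,0,0],[0,0,0,0,0,0]],
  ],
  claw=1,
  newtons=60,
)

```text
time: 4.65
tcp_pos: [0.561, -0.041, 0.1212]
eef_rot: [0.999, -0.033, -0.0, 0.0]
contact_force: [0.2, 0.2, -0.5]
gripper_width: 0.0002
```

```bash
python3 - <<'E'
from h import *
st()
cv2.imwrite("pics/w2.png",grab_frame("wrist")[:,:,::-1])
im=grab_frame("scene")[:,:,::-1];cv2.imwrite("pics/s2.png",cv2.resize(im[110:260,220:400],None,fx=4,fy=4,interpolation=cv2.INTER_CUBIC))
E
```

```text
t 4.65 tcp [ 0.561  -0.041   0.1212] xax [ 0.998 -0.066 -0.   ] zax [-0.e+00 -1.e-04 -1.e+00] q [ 0.47  0.44 -0.61  1.86  0.31  0.94 -0.35] F [ 0.2  0.2 -0.5] M [ 0.01 -0.02  0.03] w 0.0002
```

View pics/w2.png

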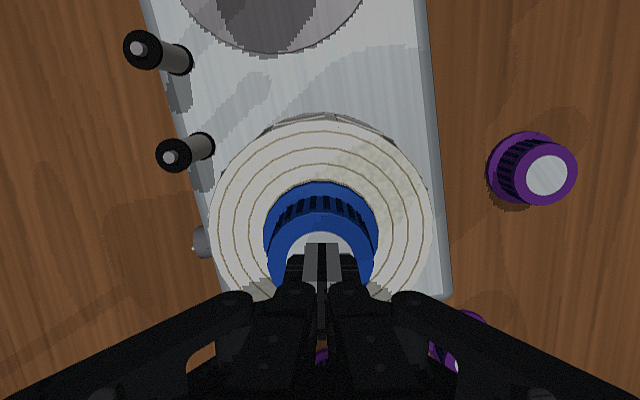

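View pics/s2.png

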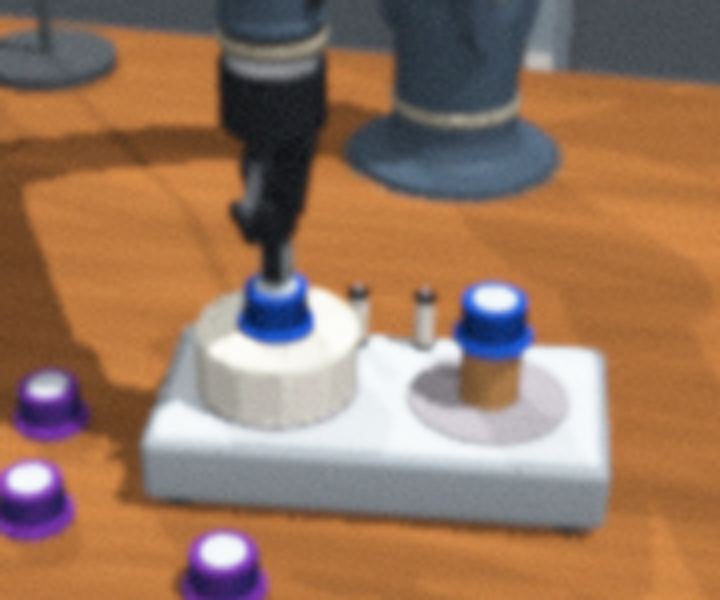

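The jaws went fully shut with no contact, so they aren't around the cap. Before moving again I'll compare where the TCP should appear in the pictures with where the fingertips do appear.

```bash
python3 - <<'E'
from h import *
o,M=st()
c=calibration("wrist");H=np.linalg.inv(c["hand_eye"])
def wp(pt):
    q=H@np.r_[pt,1]; return (c["fx"]*q[0]/q[2]+c["cx"],c["fy"]*q[1]/q[2]+c["cy"])
print("tcp px",wp([0,0,0]),"hold",wp([0,0,-.0187]))
def ww(p): return wp(M.T@(np.array(p)-o["tcp_pos"]))
for z in (.116,.12,.15): print(z,"cap in wrist",ww([.5605,-.041,z]))
print("scene tcp",proj("scene",o["tcp_pos"]),"cap top",proj("scene",[.5605,-.041,.15]),proj("top",o["tcp_pos"]),proj("top",[.5605,-.041,.15]))
w=cv2.imread("pics/w2.png");cv2.imwrite("pics/w2c.png",cv2.resize(w[170:330,230:410],None,fx=4,fy=4,interpolation=cv2.INTER_CUBIC))
im=grab_frame("scene")[:,:,::-1];cv2.imwrite("pics/s3.png",cv2.resize(im[130:220,255:325],None,fx=6.5,fy=6.5,interpolation=cv2.INTER_CUBIC))
E
```

```text
t 4.75 tcp [ 0.561  -0.041   0.1212] xax [ 0.998 -0.066  0.   ] zax [ 0. -0. -1.] q [ 0.47  0.44 -0.61  1.86  0.31  0.93 -0.35] F [0.1 0.2 1.1] M [-0.01 -0.02 -0.  ] w 0.0001
tcp px (np.float64(321.5133830119175), np.float64(237.8484428723681)) hold (np.float64(321.49915172857135), np.float64(252.5884340983054))
0.116 cap in wrist (np.float64(320.59835660094683), np.float64(234.25408788824424))
0.12 cap in wrist (np.float64(320.57704170438546), np.float64(237.0079771913122))
0.15 cap in wrist (np.float64(320.38386328161306), np.float64(261.96667171396996))
scene tcp (np.float64(288.81956952713017), np.float64(189.01002297252796)) cap top (np.float64(288.6993451204604), np.float64(180.50057682300553)) (np.float64(351.69373751703534), np.float64(205.7058493097379)) (np.float64(352.46181138834754), np.float64(204.98562461361223))
```

View pics/w2c.png

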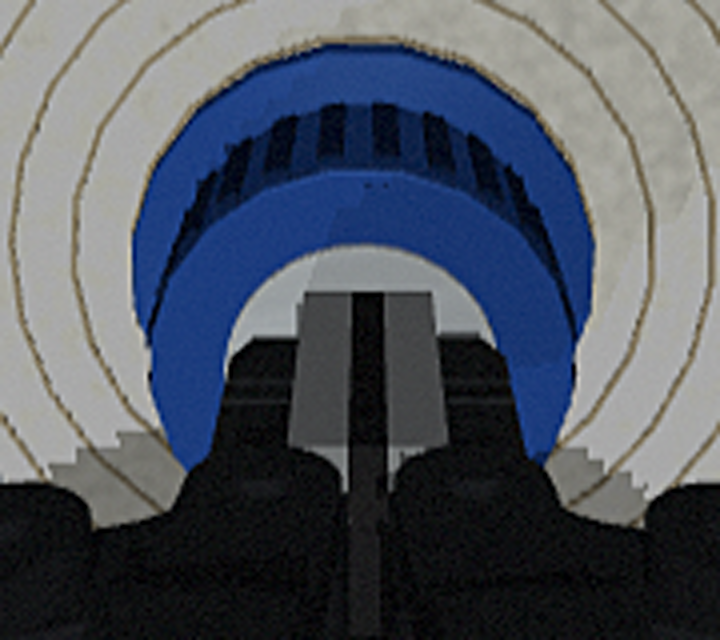

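View pics/s3.png

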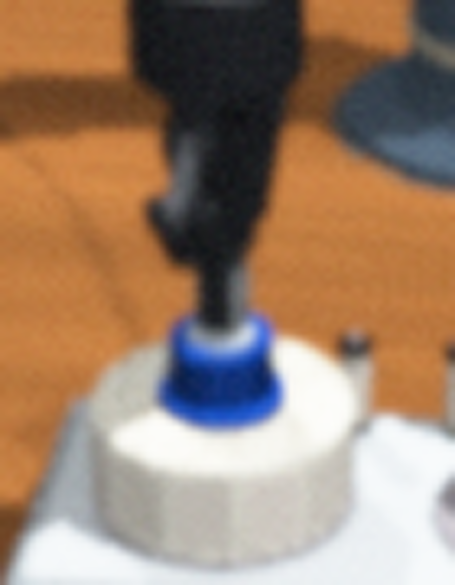

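```bash
python3 - <<'E'
from h import *
c=calibration("wrist");H=np.linalg.inv(c["hand_eye"])
def wp(pt):
    q=H@np.r_[pt,1]; return np.round((c["fx"]*q[0]/q[2]+c["cx"],c["fy"]*q[1]/q[2]+c["cy"]),1)
for y in (-.011,0,.011):
  for z in (0,-.010,-.0187,-.029,-.037): print(y,z,wp([0,y,z]),wp([.01,y,z]))
E
```

```text
-0.011 0 [321.5 217.5] [341.2 217.5]
-0.011 -0.01 [321.5 224. ] [342.3 224. ]
-0.011 -0.0187 [321.5 230.3] [343.4 230.3]
-0.011 -0.029 [321.5 238.6] [344.8 238.6]
-0.011 -0.037 [321.5 245.8] [346.  245.8]
0 0 [321.5 237.8] [340.9 237.9]
0 -0.01 [321.5 245.4] [342.  245.4]
0 -0.0187 [321.5 252.6] [343.  252.6]
0 -0.029 [321.5 262.2] [344.4 262.2]
0 -0.037 [321.5 270.5] [345.5 270.5]
0.011 0 [321.5 257.5] [340.6 257.5]
0.011 -0.01 [321.5 266. ] [341.6 266. ]
0.011 -0.0187 [321.5 274.1] [342.6 274.1]
0.011 -0.029 [321.5 284.8] [343.9 284.8]
0.011 -0.037 [321.5 294.1] [345.1 294.1]
```

The images disagree with the nominal tip position. In w2c the shut fingertips end at row 243, but nominal tips at this TCP would show at row 217. In w1 the open tips likewise sit about 30 mm short. So the real tips are about 33 mm behind the reported TCP, just above the disc, and the zero force agrees with that. Sideways the fingers are centred: column 322 in the wrist view and 289 in the scene view. I'll open, go about 28 mm lower and look before closing.

Request:
arm_command(
  steps=[
    [[0,0,0,0,0,0],[0,0,0,0,0,0],[0,0,0,0,0,0],[0,0,0,0,0,0],[0,0,0,0,0,0],[0,0,0,0,0,0],[0,0,0,0,0,0],[0,0,0,0,0,0]],
  ],
  claw=-1,
)

```text
time: 5.47
tcp_pos: [0.561, -0.041, 0.1212]
eef_rot: [0.999, -0.033, 0.0, 0.0]
contact_force: [-0.7, 0.2, 0.9]
gripper_width: 0.0854
```

Request:
arm_command(
  steps=[
    [[0,0,0.2,0,0,0],[0,0,0.2,0,0,0],[0,0,0.2,0,0,0],[0,0,0,0,0,0],[0,0,0,0,0,0]],
  ],
)

```text
time: 5.88
tcp_pos: [0.5605, -0.041, 0.1025]
eef_rot: [0.999, -0.033, -0.001, -0.0]
contact_force: [0.3, 0.6, -0.6]
gripper_width: 0.0853
```

```bash
python3 - <<'E'
from h import *
st()
cv2.imwrite("pics/w4.png",grab_frame("wrist")[:,:,::-1])
im=grab_frame("scene")[:,:,::-1];cv2.imwrite("pics/s4.png",cv2.resize(im[130:220,245:335],None,fx=6.5,fy=6.5,interpolation=cv2.INTER_CUBIC))
E
```

```text
t 5.88 tcp [ 0.5605 -0.041   0.1025] xax [ 0.998 -0.065 -0.001] zax [-1.4e-03  2.0e-04 -1.0e+00] q [ 0.46  0.46 -0.6   1.88  0.33  0.9  -0.37] F [ 0.3  0.6 -0.6] M [-0.    0.    0.02] w 0.0853
```

View pics/w4.png

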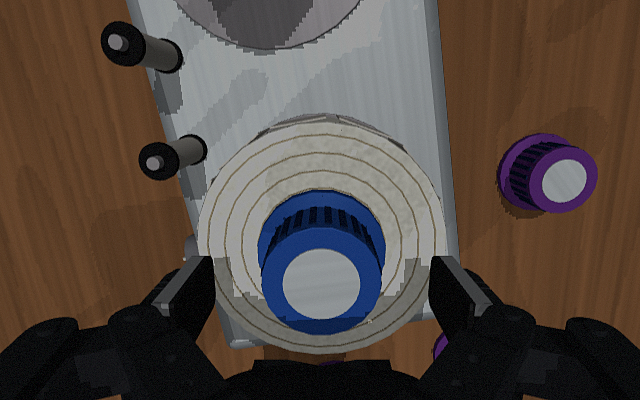

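View pics/s4.png

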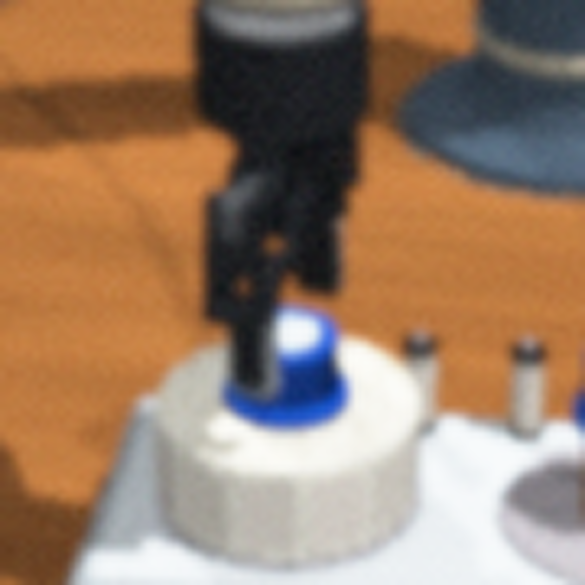

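```bash
python3 - <<'E'
from h import *
for z in (.11,.12,.13,.14,.15,.16): print(z,proj("scene",[.6033,-.0438,z]),proj("scene",[.609,-.0438,z]), proj("scene",[.518,-.038,z]))
E
```

```text
0.11 (np.float64(284.2044608915198), np.float64(199.6161376743636)) (np.float64(283.67829963952613), np.float64(200.6607479499779)) (np.float64(293.44758453847726), np.float64(185.1398951005143))
0.12 (np.float64(284.12191899580773), np.float64(196.695856053529)) (np.float64(283.592955029837), np.float64(197.73375058501384)) (np.float64(293.4105025925095), np.float64(182.3170279179779))
0.13 (np.float64(284.03860030106733), np.float64(193.7480917597332)) (np.float64(283.50680403178427), np.float64(194.77909714869259)) (np.float64(293.3730910505249), np.float64(179.4690702027042))
0.14 (np.float64(283.9544937898114), np.float64(190.7724550010384)) (np.float64(283.4198351622382), np.float64(191.79639381309178)) (np.float64(293.3353454985775), np.float64(176.59568594256444))
0.15 (np.float64(283.8695882352122), np.float64(187.76854857916823)) (np.float64(283.3320367189999), np.float64(188.78523923704248)) (np.float64(293.2972614435524), np.float64(173.69653309869912))
0.16 (np.float64(283.7838721961057), np.float64(184.73596771276047)) (np.float64(283.243396775552), np.float64(185.74522438610305)) (np.float64(293.2588343113828), np.float64(170.7712634697896))
```

From the scene view, the open tips are at z ≈ 0.141–0.147 with the reported TCP at 0.1025. That puts the tips about 28–33 mm behind the TCP when shut. I'll lower another 11 mm and close gently.

Request:
arm_command(
  steps=[
    [[0,0,0.2,0,0,0],[0,0,0.18,0,0,0],[0,0,0,0,0,0],[0,0,0,0,0,0]],
  ],
)

```text
time: 6.32
tcp_pos: [0.5606, -0.041, 0.0913]
eef_rot: [0.999, -0.033, -0.001, 0.0]
contact_force: [0.2, -0.9, 0.2]
gripper_width: 0.0848
```

Request:
arm_command(
  steps=[
    [[0,0,0,0,0,0],[0,0,0,0,0,0],[0,0,0,0,0,0],[0,0,0,0,0,0],[0,0,0,0,0,0],[0,0,0,0,0,0],[0,0,0,0,0,0]],
  ],
  claw=1,
  newtons=30,
)

```text
time: 6.9
tcp_pos: [0.5614, -0.041, 0.0923]
eef_rot: [0.999, -0.033, 0.001, 0.0]
contact_force: [0.0, 0.0, 3.7]
gripper_width: 0.0465
```

```bash
python3 - <<'E'
from h import *
st()
cv2.imwrite("pics/w5.png",grab_frame("wrist")[:,:,::-1])
im=grab_frame("scene")[:,:,::-1];cv2.imwrite("pics/s5.png",cv2.resize(im[130:220,245:335],None,fx=6.5,fy=6.5,interpolation=cv2.INTER_CUBIC))
E
```

```text
t 6.9 tcp [ 0.5614 -0.041   0.0923] xax [ 0.998 -0.066  0.001] zax [ 1.e-03 -2.e-04 -1.e+00] q [ 0.46  0.48 -0.6   1.89  0.34  0.88 -0.38] F [0.  0.  3.7] M [ 0.01  0.18 -0.01] w 0.0465
```

View pics/w5.png

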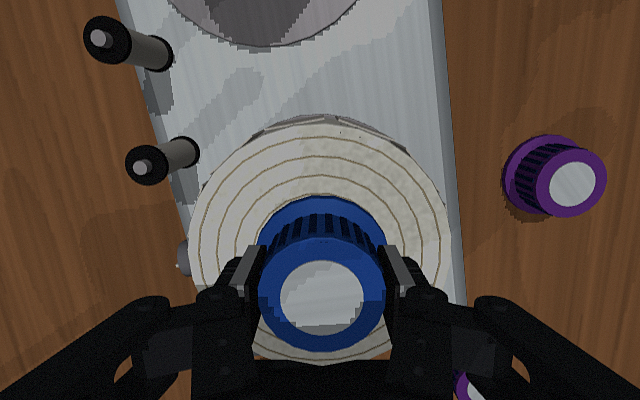

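View pics/s5.png

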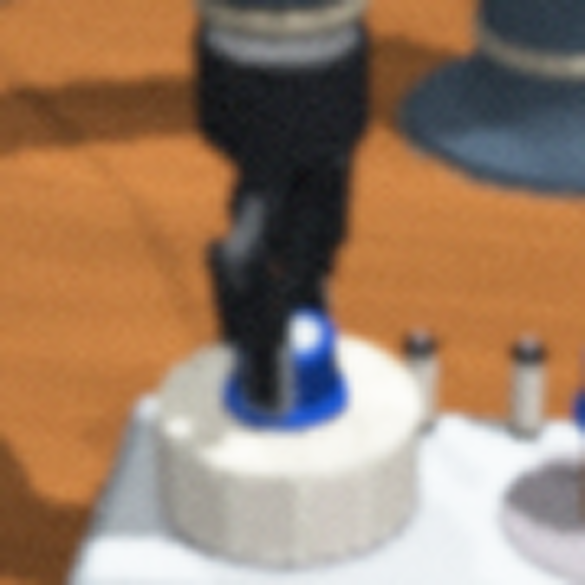

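Gripped: width 46.5 mm against the 47 mm grip, and the wrist view shows the pads at (250,265) and (395,265) either side of the cap. I'll firm up the grip and feel anticlockwise first, which is negative tool z.

Request:
arm_command(
  steps=[
    [[0,0,0,0,0,0],[0,0,0,0,0,0],[0,0,0,0,0,-0.5],[0,0,0,0,0,-0.5],[0,0,0,0,0,-0.5],[0,0,0,0,0,-0.5],[0,0,0,0,0,0],[0,0,0,0,0,0]],
  ],
  newtons=60,
)

```text
time: 7.67
tcp_pos: [0.5603, -0.0407, 0.0924]
eef_rot: [0.997, 0.071, -0.001, -0.0]
contact_force: [-4.5, 0.7, 7.9]
gripper_width: 0.0459
```

```bash
python3 - <<'E'
from h import *
o,M=st(); print(np.degrees(np.arctan2(M[1,0],M[0,0])))
E
```

```text
t 7.67 tcp [ 0.5603 -0.0407  0.0924] xax [ 0.99   0.141 -0.001] zax [-1.3e-03  4.0e-04 -1.0e+00] q [ 0.49  0.49 -0.65  1.88  0.37  0.89 -0.2 ] F [-4.5  0.7  7.9] M [ 0.14  0.69 -0.4 ] w 0.0459
8.121245519551358
```

It turned the full 12° with -0.4 N m resisting, which doesn't settle it. I'll go back and feel the other way to compare.

Request:
arm_command(
  steps=[
    [[0,0,0,0,0,0.5],[0,0,0,0,0,0.5],[0,0,0,0,0,0.5],[0,0,0,0,0,0.5],[0,0,0,0,0,0],[0,0,0,0,0,0]],
  ],
)

```text
time: 8.17
tcp_pos: [0.5615, -0.041, 0.0925]
eef_rot: [0.999, -0.033, 0.001, 0.0]
contact_force: [0.3, -0.1, 5.7]
gripper_width: 0.0459
```

```bash
python3 - <<'E'
from h import *
o,M=st(); print(np.degrees(np.arctan2(M[1,0],M[0,0])))
E
```

```text
t 8.17 tcp [ 0.5615 -0.041   0.0925] xax [ 0.998 -0.065  0.001] zax [ 1.1e-03 -4.0e-04 -1.0e+00] q [ 0.45  0.48 -0.6   1.89  0.34  0.88 -0.38] F [ 0.3 -0.1  5.7] M [-0.03  0.13 -0.03] w 0.0459
-3.74453008845051
```

Request:
arm_command(
  steps=[
    [[0,0,0,0,0,0.5],[0,0,0,0,0,0.5],[0,0,0,0,0,0.5],[0,0,0,0,0,0.5],[0,0,0,0,0,0],[0,0,0,0,0,0]],
  ],
)

```text
time: 8.67
tcp_pos: [0.5613, -0.0413, 0.0924]
eef_rot: [0.991, -0.137, 0.0, 0.0]
contact_force: [-1.0, -0.2, 6.7]
gripper_width: 0.0461
```

```bash
python3 - <<'E'
from h import *
o,M=st(); print(np.degrees(np.arctan2(M[1,0],M[0,0])))
E
```

```text
t 8.67 tcp [ 0.5613 -0.0413  0.0924] xax [ 0.962 -0.271  0.001] zax [ 6.e-04 -8.e-04 -1.e+00] q [ 0.42  0.47 -0.55  1.89  0.31  0.87 -0.56] F [-1.  -0.2  6.7] M [-0.07  0.31 -0.01] w 0.0461
-15.748740998046996
```

Clockwise is free (moment ≈ 0) and anticlockwise winds up against a stop (-0.4 N m), so the thread looks left-handed. I'll turn clockwise and rise with the thread.

Request:
arm_command(
  steps=[
    [[0,0,-0.03,0,0,0.5],[0,0,-0.017,0,0,1],[0,0,-0.017,0,0,1],[0,0,-0.017,0,0,1],[0,0,-0.017,0,0,1],[0,0,0,0,0,0],[0,0,0,0,0,0]],
  ],
)

```text
time: 9.25
tcp_pos: [0.561, -0.041, 0.0948]
eef_rot: [0.932, -0.363, 0.0, 0.0]
contact_force: [-0.1, -0.4, 3.0]
gripper_width: 0.0456
```

```bash
python3 - <<'E'
from h import *
o,M=st(); print(np.degrees(np.arctan2(M[1,0],M[0,0])))
cv2.imwrite("pics/w6.png",grab_frame("wrist")[:,:,::-1])
E
```

```text
t 9.25 tcp [ 0.561  -0.041   0.0948] xax [ 0.736 -0.677  0.   ] zax [ 2.e-04 -4.e-04 -1.e+00] q [ 0.34  0.44 -0.44  1.89  0.24  0.86 -0.97] F [-0.1 -0.4  3. ] M [-0.08  0.04  0.01] w 0.0456
-42.583174556655784
```

View pics/w6.png

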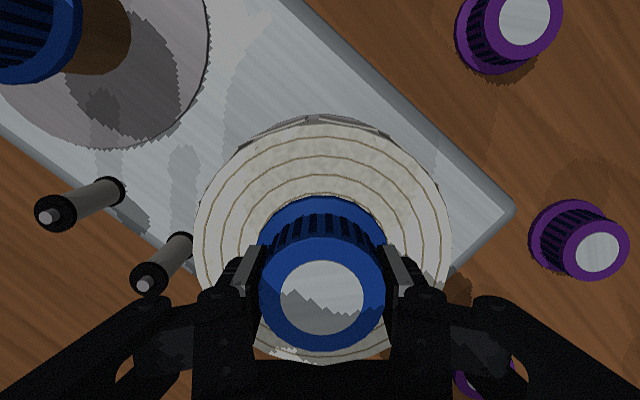

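Turned 39° clockwise with the moment near zero and the cap still held, at (322,290) in the wrist view. I'll continue.

Request:
arm_command(
  steps=[
    [[0,0,-0.017,0,0,1],[0,0,-0.017,0,0,1],[0,0,-0.017,0,0,1],[0,0,-0.017,0,0,1],[0,0,-0.017,0,0,1],[0,0,-0.017,0,0,1],[0,0,-0.017,0,0,1],[0,0,-0.017,0,0,1],[0,0,-0.017,0,0,1],[0,0,-0.017,0,0,1],[0,0,-0.017,0,0,1],[0,0,-0.017,0,0,1],[0,0,0,0,0,0],[0,0,0,0,0,0]],
  ],
)

```text
time: 10.47
tcp_pos: [0.5611, -0.0415, 0.1008]
eef_rot: [-0.541, 0.841, -0.0, -0.0]
contact_force: [2.2, -1.4, 2.7]
gripper_width: 0.0457
```

```bash
python3 - <<'E'
from h import *
o,M=st(); print(np.degrees(np.arctan2(M[1,0],M[0,0])))
E
```

```text
t 10.47 tcp [ 0.5611 -0.0415  0.1008] xax [-0.415 -0.91   0.001] zax [ 1.e-04 -8.e-04 -1.e+00] q [ 0.12  0.4  -0.15  1.9   0.08  0.85 -2.07] F [ 2.2 -1.4  2.7] M [-0.42 -0.01  0.02] w 0.0457
-114.5483043829663
```

Turned 111° so far with no resistance. I'll let go, turn back 84°, and grip again.

Request:
arm_command(
  steps=[
    [[0,0,0,0,0,0],[0,0,0,0,0,0],[0,0,0,0,0,0],[0,0,0,0,0,0],[0,0,0,0,0,0],[0,0,0,0,0,0]],
  ],
  claw=-1,
)

```text
time: 10.97
tcp_pos: [0.5609, -0.0409, 0.1008]
eef_rot: [-0.539, 0.842, 0.0, -0.0]
contact_force: [0.2, 0.3, 1.0]
gripper_width: 0.0856
```

Request:
arm_command(
  steps=[
    [[0,0,0,0,0,-1],[0,0,0,0,0,-1],[0,0,0,0,0,-1],[0,0,0,0,0,-1],[0,0,0,0,0,-1],[0,0,0,0,0,-1],[0,0,0,0,0,-1],[0,0,0,0,0,-1],[0,0,0,0,0,-1],[0,0,0,0,0,-1],[0,0,0,0,0,-1],[0,0,0,0,0,-1],[0,0,0,0,0,-1],[0,0,0,0,0,-1],[0,0,0,0,0,0],[0,0,0,0,0,0]],
  ],
)

```text
time: 12.3
tcp_pos: [0.5609, -0.0412, 0.1008]
eef_rot: [0.964, -0.267, -0.0, -0.0]
contact_force: [0.1, -0.1, 0.8]
gripper_width: 0.0853
```

```bash
python3 - <<'E'
from h import *
o,M=st(); print(np.degrees(np.arctan2(M[1,0],M[0,0])))
cv2.imwrite("pics/w7.png",grab_frame("wrist")[:,:,::-1])
E
```

```text
t 12.3 tcp [ 0.5609 -0.0412  0.1008] xax [ 0.858 -0.514 -0.   ] zax [-0.e+00  2.e-04 -1.e+00] q [ 0.37  0.44 -0.48  1.88  0.26  0.88 -0.78] F [ 0.1 -0.1  0.8] M [ 0.   -0.02 -0.01] w 0.0853
-30.926958937504953
```

View pics/w7.png

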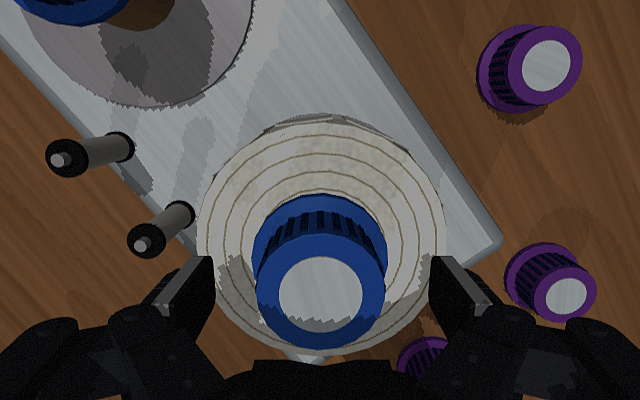

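The cap has risen: its disc is now at (321,293), against row 284 from a nearly equal height before. I'll grip again and turn 75° more.

Request:
arm_command(
  steps=[
    [[0,0,0,0,0,0],[0,0,0,0,0,0],[0,0,0,0,0,0],[0,0,0,0,0,0],[0,0,0,0,0,0],[0,0,0,0,0,0],[0,0,0,0,0,0]],
  ],
  claw=1,
  newtons=60,
)

```text
time: 12.93
tcp_pos: [0.5615, -0.0411, 0.1013]
eef_rot: [0.964, -0.265, 0.001, -0.0]
contact_force: [1.0, -0.5, 3.5]
gripper_width: 0.0457
```

Request:
arm_command(
  steps=[
    [[0,0,-0.017,0,0,1],[0,0,-0.017,0,0,1],[0,0,-0.017,0,0,1],[0,0,-0.017,0,0,1],[0,0,-0.017,0,0,1],[0,0,-0.017,0,0,1],[0,0,-0.017,0,0,1],[0,0,-0.017,0,0,1],[0,0,-0.017,0,0,1],[0,0,-0.017,0,0,1],[0,0,-0.017,0,0,1],[0,0,-0.017,0,0,1],[0,0,0,0,0,0.3],[0,0,0,0,0,0],[0,0,0,0,0,0]],
  ],
)

```text
time: 14.18
tcp_pos: [0.5612, -0.0415, 0.1074]
eef_rot: [-0.612, 0.791, -0.001, 0.0]
contact_force: [-0.6, -2.8, 5.2]
gripper_width: 0.0456
```

```bash
python3 - <<'E'
from h import *
o,M=st(); print(np.degrees(np.arctan2(M[1,0],M[0,0])))
E
```

```text
t 14.18 tcp [ 0.5612 -0.0415  0.1074] xax [-0.251 -0.968  0.001] zax [ 7.e-04 -9.e-04 -1.e+00] q [ 0.15  0.4  -0.19  1.89  0.1   0.86 -1.92] F [-0.6 -2.8  5.2] M [-0.46  0.07  0.04] w 0.0456
-104.51802770987287
```

About 184° turned in all. I'll lift gently and check the force.

Request:
arm_command(
  steps=[
    [[0,0,-0.1,0,0,0],[0,0,-0.1,0,0,0],[0,0,-0.1,0,0,0],[0,0,0,0,0,0],[0,0,0,0,0,0]],
  ],
)

```text
time: 14.6
tcp_pos: [0.5608, -0.0406, 0.1159]
eef_rot: [-0.612, 0.791, 0.0, 0.0]
contact_force: [0.1, -0.5, -1.2]
gripper_width: 0.0459
```

```bash
python3 - <<'E'
from h import *
o,M=st()
cv2.imwrite("pics/w8.png",grab_frame("wrist")[:,:,::-1])
E
```

```text
t 14.6 tcp [ 0.5608 -0.0406  0.1159] xax [-0.251 -0.968 -0.   ] zax [-3.e-04  4.e-04 -1.e+00] q [ 0.15  0.39 -0.19  1.88  0.09  0.88 -1.91] F [ 0.1 -0.5 -1.2] M [0.05 0.01 0.01] w 0.0459
```

View pics/w8.png

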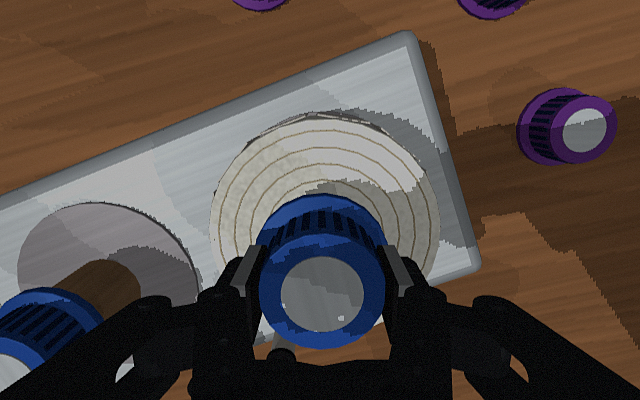

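The cap is free: Fz is -1.2 N, about its own weight. I'll lift it straight up 150 mm.

Request:
arm_command(
  steps=[
    [[0,0,-0.3,0,0,0],[0,0,-0.5,0,0,0],[0,0,-0.7,0,0,0],[0,0,-0.8,0,0,0],[0,0,-0.8,0,0,0],[0,0,-0.8,0,0,0],[0,0,-0.6,0,0,0],[0,0,-0.4,0,0,0],[0,0,-0.1,0,0,0],[0,0,0,0,0,0],[0,0,0,0,0,0],[0,0,0,0,0,0],[0,0,0,0,0,0]],
  ],
)

```text
time: 15.73
tcp_pos: [0.5603, -0.041, 0.2647]
eef_rot: [-0.612, 0.791, 0.001, -0.001]
contact_force: [0.6, 0.1, -0.7]
gripper_width: 0.046
```

```bash
python3 - <<'E'
from h import *
o,M=st()
cv2.imwrite("pics/w9.png",grab_frame("wrist")[:,:,::-1])
im=grab_frame("scene")[:,:,::-1];cv2.imwrite("pics/s9.png",im);cv2.imwrite("pics/s9c.png",cv2.resize(im[80:250,210:390],None,fx=3.5,fy=3.5,interpolation=cv2.INTER_CUBIC))
cv2.imwrite("pics/t9.png",grab_frame("top")[:,:,::-1])
print(proj("scene",[.5605,-.041,.26]),proj("scene",[.5605,-.041,.29]))
E
```

```text
t 15.73 tcp [ 0.5603 -0.041   0.2647] xax [-0.251 -0.968  0.001] zax [-2.3e-03  1.0e-04 -1.0e+00] q [ 0.16  0.24 -0.2   1.71  0.05  1.19 -1.88] F [ 0.6  0.1 -0.7] M [-0.01 -0.03  0.04] w 0.046
(np.float64(287.9975560889464), np.float64(146.14965124993967)) (np.float64(287.7929457208195), np.float64(136.13445407331443))
```

View pics/w9.png

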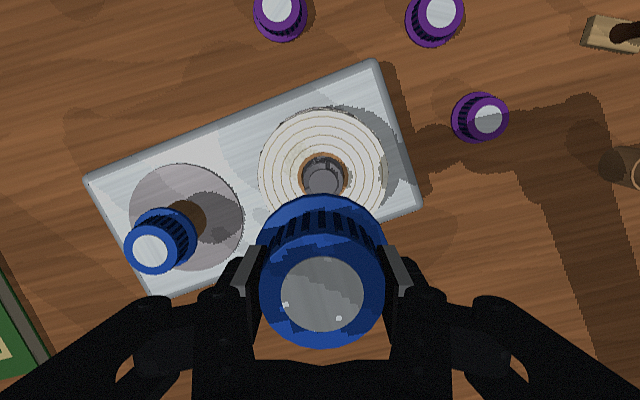

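View pics/s9c.png

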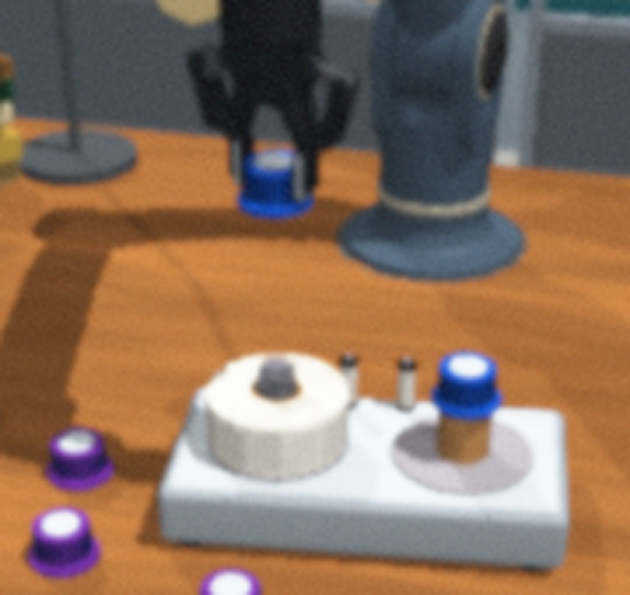

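View pics/t9.png

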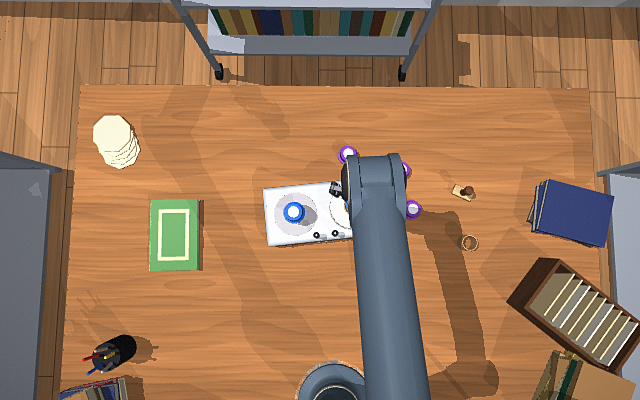

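The cap is held level, with its flange at scene pixel (288.6,138), so its underside is at z ≈ 0.284, about 14 cm above the spindle top. The roll is still on its bare spindle, and the core, its cap and the desk things look unmoved. Handing in.

```bash
python3 - <<'E'
from h import *
st(); print(finish_job())
E
```

```text
t 15.88 tcp [ 0.5607 -0.041   0.2653] xax [-0.252 -0.968  0.   ] zax [-0.0013  0.     -1.    ] q [ 0.16  0.24 -0.2   1.71  0.05  1.19 -1.88] F [ 0.8  0.6 -1. ] M [-0.01  0.01  0.02] w 0.0455
the job is handed in; nothing more can be done
None
```

The blue cap is off the full roll's spindle (the winder's −y one). The gripper is holding it level, about 14 cm above the spindle top. The job was handed in at 15.9 s of the 54 s allowed.

- **Thread:** it is left-handed. Anticlockwise wound up to −0.4 N m within 12°, while clockwise ran free at about 0 N m. I turned about 184° clockwise in two grips, and the cap then lifted off with only its own weight on the wrist.
- **Final checks:** the jaws are at 45.5 mm on the cap, the tool is within about 0.1° of vertical, and the wrist force is about 1 N. The last pictures show the roll still on its bare spindle. The core, its cap, the book, stamp, spare core and purple caps look unmoved by eye; the arm hid some of the purple caps in the top view. I did not measure them.
- **What disagreed:** my first grip closed on air just above the cap, touching nothing. The pictures show the real fingertips about 30 mm short of the reported tool point. I went down by that amount and the grip held.

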